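# Slide the fuse box lid out over the board's edge for drilling

### The job

With your fingertips, push the black fuse box lid across the plywood board until the white line across it lies right along the board's far edge, so that the end with the two drill marks sticks out squarely by 40 mm, ready for drilling. Keep the lid flat on the board the whole time: do not lift it, tip it or let it fall off. Leave the wing nuts, the drill and the flowerpot where they are, and finish with the hand clear.

Things in the scene. Friction and masses are not known exactly. Their poses are not given: they have to be found in the camera images.
- board_edge (a point): Middle of the top of the far edge of the plywood board, which is fixed on the bench: 260 mm (x) by 380 mm (y), 50 mm high. Its x points outward, square off the edge, away from the board and roughly away from the robot; y runs along the edge; z is up. The board's flat top is at this point's height (50 mm above the bench), with nothing beyond the edge but the bench below.
- lid: Black plastic fuse box lid, a loose flat plate 130 mm (x) by 110 mm (y), 10 mm thick, 0.1 to 0.25 kg, lying on the board (friction about 0.5 to 0.7). Origin at the centre of its underside; x points to the end with two white drill marks (12 mm dots), which faces the board's far edge to within 0.3 rad; a grey-framed dark panel is on the other half. The back edge, nearest the robot, lies 65 mm behind the origin.
- lid_center (a point): Centre of the lid, halfway through its thickness.
- line_mid (a point): Middle of the white line across the lid (4 mm wide, straight across, 25 mm in front of the lid's centre and 40 mm behind its marked end), halfway through the lid's thickness.
- line_left (a point): The line's left end, at the lid's +y side, 55 mm from the line's middle.
- line_right (a point): The line's right end, at the lid's -y side, 55 mm from the line's middle.
- wing_nut_a: Steel wing nut, a bystander: hub 18 mm across and 11 mm high, wings 40 mm across and 21 mm high, loose on the board on the +y side of the lid; origin at the centre of its underside.
- wing_nut_b: Steel wing nut, a bystander: hub 18 mm across and 11 mm high, wings 40 mm across and 21 mm high, loose on the board on the -y side of the lid; origin at the centre of its underside.
- drill: Yellow and grey cordless drill lying on its side on the bench beside the board, a bystander: about 240 mm by 215 mm, 68 mm high; origin on the bench at about the middle of its outline, the bit points along x, the handle to -y.
- flowerpot: Green ceramic flowerpot standing on the bench beside the board, a bystander: 130 mm across the rim, 110 mm high; origin at the centre of its underside.
Things that resemble listed ones, but are neither listed nor needed, are in the scene too. Of the things that look like the lid, the largest one is meant.

How it is judged:
By the outcome, as a careful person would: the job done as asked, in the order asked, and still so for the second after the job is handed in, with the robot touching nothing.
It also fails if it takes over 38 s, if anything falls off the work surface, if the arm or the gripper's body presses on something with over 40 N, if the wrist force passes 120 N, or if a joint passes its speed limit or range.

### The arm

A 6-joint arm with a two-finger parallel gripper is mounted at the origin on the work surface. World frame = base frame: x ahead of the robot, y to its left, z up, the work surface at z = 0. Lengths are in m, angles in rad, forces in N, time in s.
With the tool pointing down it reaches from about 0.2 to 0.875 m from the base axis. Payload 3.4 kg.
Tool frame: the origin (TCP) lies on the centre line of the jaws, within the pads' length; the fingertips stand 14 mm ahead of it and the grasp point (between the pads) lies 5 mm behind it; x points along the fingers, z is the direction in which the jaws open and shut, and the axes are right-handed (so a half turn about x gives the same grasp; the last joint's range is limited). The gripper opens to 94 mm and grips with 3 to 60 N. Pads are 16 mm wide; open, the fingers measure 119 mm over their backs; the gripper's body (75 mm by 177 mm) begins 78 mm behind the grasp point.
Start: joints at [1.126, 0.276, 1.505, -0, 1.361, -0.121], TCP at [0.183, 0.545, 0.188] pointing down, gripper open.
Joint ranges: [-2.89, 2.89], [-0.75, 2.08], [0.22, 2.7], [-1.18, 4.32], [0.11, 2.71], [-2.7, 2.7]. Speed limits (rad/s): [2.57, 2.57, 3.14, 3.14, 3.14, 3.14].

### API

Orientations are given as a rotation vector (axis times angle).
In Python, from bench import bot gives the robot as it stands.
- The arm moves only by the shell command python3 -m pendant 'ROWS' [OPENING]. ROWS is JSON, a list of rows, each an object with "offset": the shift along the world's x, y, z in mm, a list of three; "roll": the turn about the world's z in degrees. A call has 1 to 20 rows; each row is the pose to reach, as a shift and turn from the pose measured when the call began; what a row does not reach only later rows make up. A row lasts 1/12 s, in which the tool goes at most 41.7 mm and 7.16 degrees, less where a joint would pass 70% of its speed; a pose out of reach is approached as far as the arm can. A call with a gripper value outside its range is refused whole. OPENING is the opening in per cent of the stroke, from 0 (shut) to 100 (fully open), set as the call begins (- or left out, the last holds). The fingers move at their own pace and stop on an object; the grip force is fixed at half the most. Time passes only in rows, so rows that repeat a pose let the fingers close. It gives the time, the measured TCP pose, the force and the opening at its end, in the units of the state.
- bot.get_state(): the state, without advancing time (a new reading comes with each control period).
- bot.read_camera(name): name is "side" or "top" or "wrist"; returns a dict with "color" (480x640x3 uint8, red, green, blue), "fx", "fy", "cx", "cy" (pixels), "view" (4x4, takes a point from world to camera coordinates). Camera axes: x right, y down, z forward; pixel columns grow to the right and rows downward; lengths in m; the calibration is good to about 2 mm. A picture is of the moment at which its call begins. There is no depth.
- bot.finish_job(): hands the job in, once; it reports no verdict.
Trained networks look in the newest picture that a camera, given by its name, has taken for a name from the list of things; names that differ only in an ending like _2 or _b are one class to them, and where a whole thing is asked for, a point or a joint stands for the part that bears it (a point fixed in the world has none). Each returns a list of dicts, best first, with "conf" (0 to 1); they miss things now and then, are a little off and sometimes report something else, mostly with a low value. They report only what shows in the picture. A call takes as long as a camera call. They do not tell look-alikes from the thing itself.
- bot.trace(camera, query): "mask" (480x640 bool, what is visible of it) and "bbox" ([centre column, centre row, width, height] in pixels, round what is visible of it).
- bot.tip_of(camera, query): "point" ([row, column] in pixels: a listed point, or the origin of a listed thing).
The state is a dict: "t": time; "qpos": joint angles; "joint_velocities": joint speeds; "effort": joint torques, N m; "position": TCP position; "tcp_rot": TCP orientation; "ft_force": force on the tool from outside, world axes, zero at the start; "moment": the same for the moment, N m; "finger_gap": opening from 0.0 (shut) to 1.0 (fully open).
Only numpy, scipy, OpenCV 4.12 (cv2) and the standard library are available. Lean on these libraries where they do the work, as an engineer would, in place of code of your own. Each camera call takes 0.05 s, during which the arm holds its last target.

## Working session

There is one attempt and no reset: what is moved stays moved. The work goes in short steps, Python scripts to look and compute and a shell command to move; the robot and the scene stay as the last step left them, time stands still between calls to the robot, and variables do not carry over. Pictures are saved under pics/ and viewed, and the job is handed in when it is done.

```bash
mkdir -p pics; ls; cat > h.py <<'E'
import numpy as np, cv2
from bench import bot
def save(n,im): cv2.imwrite(f'pics/{n}.png',cv2.cvtColor(im,cv2.COLOR_RGB2BGR))
def ray(c,u,v,z):
    V=np.array(c['view']);R=V[:3,:3];t=V[:3,3]
    o=-R.T@t; d=R.T@np.array([(u-c['cx'])/c['fx'],(v-c['cy'])/c['fy'],1]); return o+d*(z-o[2])/d[2]
def proj(c,p):
    V=np.array(c['view']);q=V[:3,:3]@np.array(p)+V[:3,3]; return np.array([c['fx']*q[0]/q[2]+c['cx'],c['fy']*q[1]/q[2]+c['cy']])
E
python3 - <<'E'
from h import *
s=bot.get_state();print(s['t'],s['position'],s['tcp_rot'],s['finger_gap'])
for n in ['top','side','wrist']:
    c=bot.read_camera(n);save(n+'0',c['color'])
    print(n,(-np.array(c['view'])[:3,:3].T@np.array(c['view'])[:3,3]).round(3), c['fx'])
    for q in ['lid','wing_nut_a','drill','flowerpot']:
        print(q,[(round(d['conf'],2),np.round(d['bbox'])) for d in bot.trace(n,q)])
    for q in ['board_edge','lid_center','line_mid','line_left','line_right']:
        print(q,[(round(d['conf'],2),np.round(d['point'],1)) for d in bot.tip_of(n,q)])
print(bot.get_state()['t'])
E
```

```text
pics
0.0 [0.18268126 0.54458063 0.18704941] [-0.96841763  1.34669947  0.96699024] 1.0006897652450615
top [0.405 0.011 1.477] 507.56546004249225
lid [(0.83, array([364., 259.,  51.,  60.])), (0.82, array([392., 173.,  39.,  36.])), (0.72, array([339., 174.,  32.,  39.])), (0.4, array([154., 272.,  48.,  44.]))]
wing_nut_a [(0.52, array([408., 248.,   7.,   8.])), (0.37, array([305., 292.,   3.,   7.]))]
drill [(0.77, array([503., 265.,  82.,  86.]))]
flowerpot [(0.64, array([154., 271.,  51.,  48.]))]
board_edge [(0.57, array([222. , 342.9]))]
lid_center [(0.85, array([260.8, 363. ])), (0.56, array([172.8, 337.2]))]
line_mid [(0.94, array([171.6, 393.5])), (0.87, array([181.3, 334.3])), (0.57, array([248.6, 358.3]))]
line_left [(0.87, array([185.6, 350.9])), (0.86, array([155.5, 389. ])), (0.73, array([258.8, 339.9]))]
line_right [(0.98, array([245. , 375.8])), (0.71, array([180.3, 397. ])), (0.62, array([175.4, 320.8])), (0.22, array([261.1, 361.3]))]
side [ 0.447 -0.979  0.99 ] 547.6328552283229
lid [(0.95, array([398., 253.,  40.,  26.])), (0.88, array([301., 272.,  70.,  50.])), (
[... 179 characters left out ...]
38.,  48.]))]
board_edge [(0.77, array([253.2, 342. ]))]
lid_center [(0.83, array([271.8, 298.2])), (0.59, array([295.8, 418.2])), (0.57, array([250.8, 396.5]))]
line_mid [(0.76, array([251.4, 389. ])), (0.7, array([263.8, 309.4])), (0.62, array([302.3, 425.8])), (0.39, array([253.4, 297. ]))]
line_left [(0.89, array([255.5, 298.6])), (0.79, array([261. , 389.2])), (0.76, array([295.3, 439.5]))]
line_right [(0.92, array([305.8, 413.7])), (0.87, array([282.1, 320.4])), (0.62, array([241.6, 393.7]))]
wrist [0.105 0.57  0.385] 393.3012269149986
lid []
wing_nut_a []
drill []
flowerpot [(0.75, array([365., 476.,  44.,   7.]))]
board_edge []
lid_center []
line_mid []
line_left []
line_right []
1.5
```

View pics/top0.png

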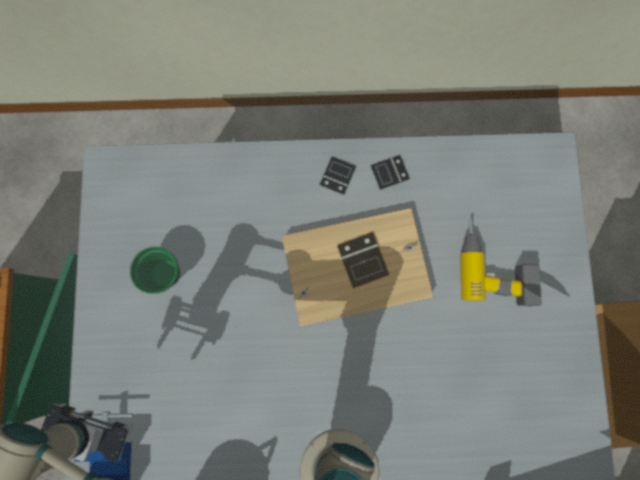

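View pics/side0.png

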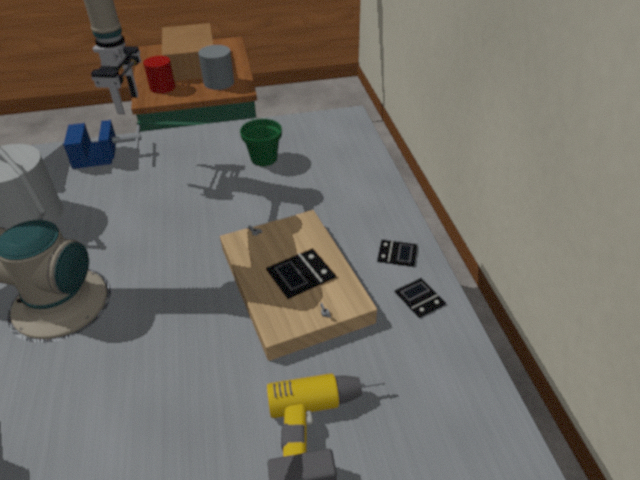

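```bash
python3 - <<'E'
import cv2
a=cv2.imread('pics/top0.png')[140:320,270:450]; cv2.imwrite('pics/crop_top0.png',cv2.resize(a,(600,600),interpolation=cv2.INTER_CUBIC))
b=cv2.imread('pics/side0.png')[210:330,200:380]; cv2.imwrite('pics/crop_side0.png',cv2.resize(b,(800,533),interpolation=cv2.INTER_CUBIC))
E
```

```text
(no output)
```

View pics/crop_top0.png

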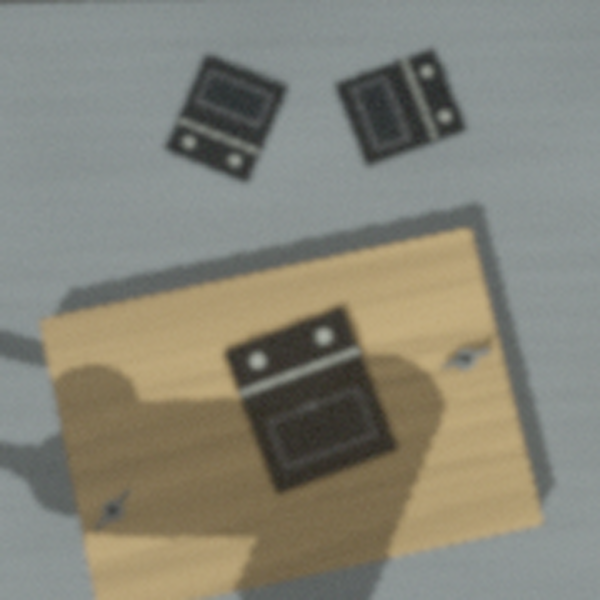

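View pics/crop_side0.png

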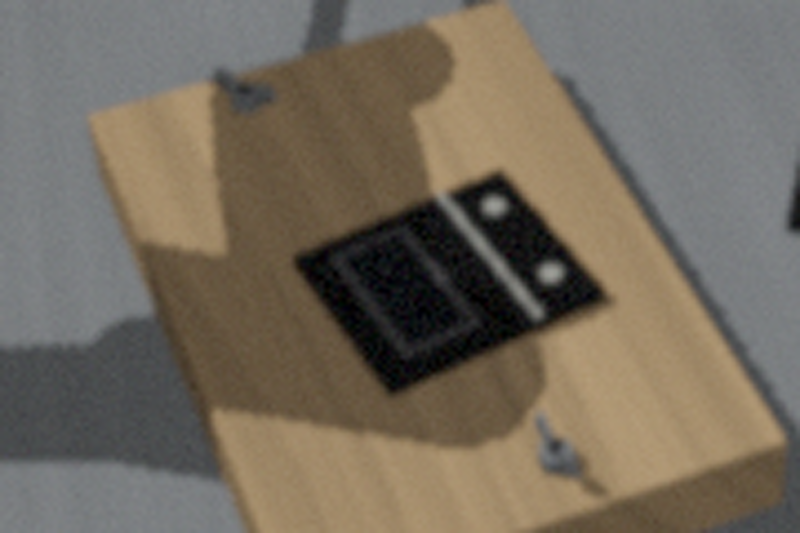

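```bash
cat >> h.py <<'E'
from scipy.spatial.transform import Rotation as Rn
def quad(mask):
    """4 corners by fitting lines to the contour sides (sub-pixel-ish)"""
    cs,_=cv2.findContours(mask.astype(np.uint8),cv2.RETR_EXTERNAL,cv2.CHAIN_APPROX_NONE)
    k=max(cs,key=cv2.contourArea); h=cv2.convexHull(k)
    e=0.02*cv2.arcLength(h,True)
    q=cv2.approxPolyDP(h,e,True)
    while len(q)>4: e*=1.1; q=cv2.approxPolyDP(h,e,True)
    return q[:,0].astype(float),k[:,0].astype(float)
def jaw():
    s=bot.get_state(); R=Rn.from_rotvec(s['tcp_rot']).as_matrix(); return s,R
E
python3 - <<'E'
from h import *
s,R=jaw(); print('toolaxes x,y,z',R[:,0].round(3),R[:,1].round(3),R[:,2].round(3))
for n,box in [('top',(270,195,450,335)),('side',(205,200,385,365))]:
    c=bot.read_camera(n); im=c['color']; 
    hsv=cv2.cvtColor(im,cv2.COLOR_RGB2HSV).astype(int)
    w=((hsv[...,1]>70)&(hsv[...,0]<30)&(hsv[...,0]>10)); m=np.zeros_like(w);m[box[1]:box[3],box[0]:box[2]]=1
    w&=m.astype(bool)
    q,_=quad(w); print(n,'board px',q.tolist()); print(np.array([ray(c,*p,.05)[:2] for p in q]).round(4))
    d=bot.trace(n,'lid'); 
    for x in d:
        q,_=quad(x['mask']); P=np.array([ray(c,*p,.06)[:2] for p in q]); print('lid?',round(x['conf'],2),np.round(x['bbox']),P.round(4).tolist(), np.linalg.norm(P-np.roll(P,1,0),axis=1).round(3))
    for k in ['line_left','line_right','line_mid','lid_center']:
        for x in bot.tip_of(n,k): print(k,round(x['conf'],2),ray(c,x['point'][1],x['point'][0],.055)[:2].round(4))
    for x in bot.tip_of(n,'board_edge'): print('edge',ray(c,x['point'][1],x['point'][0],.05)[:2].round(4))
E
```

```text
toolaxes x,y,z [ 0.  0. -1.] [-0.948  0.318  0.   ] [0.318 0.948 0.   ]
top board px [[410.0, 209.0], [431.0, 296.0], [301.0, 324.0], [283.0, 237.0]]
[[ 0.7116 -0.2272]
 [ 0.4619 -0.2717]
 [ 0.3955  0.0924]
 [ 0.6408  0.1389]]
lid? 0.97 [338. 176.  36.  37.] [[0.8708, -0.0048], [0.8416, -0.0735], [0.762, -0.0389], [0.7908, 0.0293]] [0.087 0.075 0.087 0.074]
lid? 0.8 [392. 172.  44.  34.] [[0.8709, -0.2027], [0.8009, -0.2307], [0.7708, -0.1427], [0.8432, -0.12]] [0.087 0.075 0.093 0.076]
lid? 0.76 [364. 258.  51.  58.] [[0.6432, -0.1142], [0.5259, -0.1537], [0.4925, -0.0575], [0.609, -0.0139]] [0.106 0.124 0.102 0.124]
line_left 0.77 [ 0.5678 -0.0248]
line_left 0.65 [ 0.7929 -0.0543]
line_left 0.6 [ 0.8697 -0.1761]
line_left 0.18 [0.544  0.4739]
line_right 0.86 [ 0.6113 -0.1239]
line_right 0.61 [ 0.7961 -0.1985]
line_right 0.57 [0.8145 0.0282]
line_mid 0.89 [ 0.8247 -0.1846]
line_mid 0.8 [ 0.7981 -0.0099]
line_mid 0.66 [ 0.5948 -0.074 ]
lid_center 0.76 [ 0.5591 -0.083 ]
lid_center 0.64 [ 0.8198 -0.1763]
lid_center 0.62 [ 0.8261 -0.0171]
lid_center 0.46 [ 0.535 -0.455]
edge [ 0.6756 -0
[... 614 characters left out ...]
[396. 251.  38.  29.] [[0.7839, -0.0226], [0.8629, -0.0523], [0.8363, -0.1215], [0.758, -0.0929]] [0.075 0.084 0.074 0.083]
line_left 0.75 [ 0.5748 -0.0174]
line_left 0.71 [ 0.7734 -0.1032]
line_left 0.61 [ 0.8606 -0.2132]
line_left 0.51 [ 0.6106 -0.1166]
line_left 0.26 [ 0.543  -0.5042]
line_right 0.84 [ 0.8185 -0.0232]
line_right 0.74 [ 0.6009 -0.1254]
line_right 0.71 [ 0.5937 -0.058 ]
line_right 0.64 [ 0.7963 -0.2481]
line_right 0.17 [ 0.5636 -0.0259]
line_mid 0.72 [ 0.7932 -0.0743]
line_mid 0.59 [ 0.8274 -0.2298]
line_mid 0.58 [ 0.5975 -0.0706]
lid_center 0.91 [ 0.8063 -0.0716]
lid_center 0.83 [ 0.564  -0.0788]
lid_center 0.56 [ 0.82   -0.2248]
edge [ 0.6847 -0.0402]
edge [ 0.545 -0.499]
```

Lid candidates in the top picture: (364,259), on the board, about 130×110 mm. The two at (392,173) and (339,174) lie on the bench and are about 87×75 mm. The one on the board is the largest and carries the marks toward the far edge. The enlarged crops confirm this. I'll move behind it, above the board, with the jaw line parallel to the edge.

```bash
python3 -m pendant '[{"offset":[279,-650,-10],"roll":29},{"offset":[279,-650,-10],"roll":29},{"offset":[279,-650,-10],"roll":29},{"offset":[279,-650,-10],"roll":29},{"offset":[279,-650,-10],"roll":29},{"offset":[279,-650,-10],"roll":29},{"offset":[279,-650,-10],"roll":29},{"offset":[279,-650,-10],"roll":29},{"offset":[279,-650,-10],"roll":29},{"offset":[279,-650,-10],"roll":29},{"offset":[279,-650,-10],"roll":29},{"offset":[279,-650,-10],"roll":29},{"offset":[279,-650,-10],"roll":29},{"offset":[279,-650,-10],"roll":29},{"offset":[279,-650,-10],"roll":29},{"offset":[279,-650,-10],"roll":29},{"offset":[279,-650,-10],"roll":29},{"offset":[279,-650,-10],"roll":29},{"offset":[279,-650,-10],"roll":29},{"offset":[279,-650,-10],"roll":29}]' 60
python3 - <<'E'
from h import *
s,R=jaw(); print(s['t'],s['position'],s['finger_gap'],'yaw of -y',np.degrees(np.arctan2(-R[1,1],-R[0,1])),s['ft_force'])
c=bot.read_camera('wrist'); save('wrist1',c['color']); np.save('w1view.npy',np.array(c['view']))
for p in [(0.70,-.05,.05),(0.5675,-.085,.06)]: print(proj(c,p))
E
```

```text
t: 3.87
position: [0.4613, -0.1044, 0.1776]
tcp_rot: [-1.339, 1.118, 1.343]
ft_force: [-0.1, -0.7, -0.8]
finger_gap: 0.601
3.8667 [ 0.46131698 -0.10435752  0.17755473] 0.601153568072487 yaw of -y 10.374349868051715 [-0.08103394 -0.66801331 -0.80534577]
[327.8234219 456.1807363]
[317.61129794 343.74512923]
```

View pics/wrist1.png

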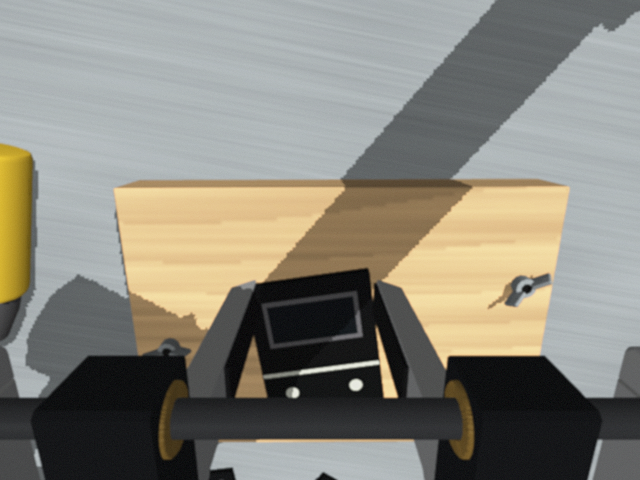

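The wrist view shows the lid at (317,330) between the fingers and the board's near top edge at row ~186. That edge is horizontal, so the tool is already square with the board. The far edge shows at row ~440. I'll measure these precisely.

```bash
python3 - <<'E'
from h import *
im=cv2.cvtColor(cv2.imread('pics/wrist1.png'),cv2.COLOR_BGR2RGB)
c=bot.read_camera('wrist'); g=cv2.cvtColor(c['color'],cv2.COLOR_RGB2GRAY).astype(float); H=c['color'].astype(float)
wood=H[...,0]-H[...,2]
# near edge: strongest brightness rise in rows 178..200
def edgefit(cols,r0,r1,f,sign,z):
    P=[];px=[]
    for u in cols:
        col=cv2.GaussianBlur(f,(5,5),1)[r0:r1,u]; d=sign*np.diff(col); k=d.argmax()
        if 0<k<len(d)-1:
            a,b,e=d[k-1],d[k],d[k+1]; k=k+0.5*(a-e)/(a-2*b+e)
        px.append((u,r0+k+.5)); 
    px=np.array(px); 
    vx,vy,x0,y0=cv2.fitLine(px.astype(np.float32),cv2.DIST_HUBER,0,.01,.01).ravel()
    print('line row at 200,320,440:',[round(float(y0+vy/vx*(u-x0)),2) for u in(200,320,440)],'res',np.std(px[:,1]-(y0+vy/vx*(px[:,0]-x0))).round(2))
    A=[ray(c,u,y0+vy/vx*(u-x0),z)[:2] for u in (200,440)]
    t=A[0]-A[1]; t=t if t[1]>0 else -t; t/=np.linalg.norm(t); n=np.array([t[1],-t[0]])
    print(' yaw',np.degrees(np.arctan2(n[1],n[0])).round(2),'n',n.round(4),'n.c',(A[0]@n).round(4),(A[1]@n).round(4)); return n
cols=[u for u in range(130,560,6) if not 330<u<365 and not 455<u<485]
edgefit(cols,180,200,g,1,.05)
edgefit(range(255,435,5),425,455,wood,-1,.05)
print(np.round(g[425:455:2,330]),np.round(wood[425:455:2,330]))
print(np.round(g[178:196,250]))
save('w1b',np.ascontiguousarray(c['color'][250:480,150:500]))
E
```

```text
line row at 200,320,440: [186.95, 186.87, 186.78] res 0.23
 yaw 10.43 n [0.9835 0.1811] n.c 0.4018 0.4018
line row at 200,320,440: [441.94, 441.72, 441.51] res 2.38
 yaw 10.47 n [0.9834 0.1817] n.c 0.661 0.661
[ 50.  53.  52.  49.  52.  51.  45. 129. 186. 178. 179. 180. 178. 180.
 179.] [ -3.  -4.  -3.  -2.  -3.  -3.  -1.  56.  50.  -8. -10.  -8.  -8. -10.
  -9.]
[180. 165. 152. 143. 140. 142. 142. 136. 150. 182. 206. 211. 209. 205.
 207. 209. 208. 206.]
```

```bash
python3 -m pendant '[{"offset":[0,0,-30],"roll":0},{"offset":[0,0,-60],"roll":0},{"offset":[0,0,-85],"roll":0},{"offset":[0,0,-100],"roll":0},{"offset":[0,0,-109],"roll":0},{"offset":[0,0,-109],"roll":0}]' 60
python3 - <<'E'
from h import *
s,R=jaw(); print(s['t'],s['position'],s['ft_force'])
c=bot.read_camera('side'); save('side1',cv2.resize(c['color'][180:340,190:400],None,fx=3.5,fy=3.5,interpolation=cv2.INTER_CUBIC))
E
```

```text
t: 4.47
position: [0.4593, -0.1012, 0.0675]
tcp_rot: [-1.34, 1.116, 1.349]
ft_force: [-1.0, 0.2, 0.9]
finger_gap: 0.599
4.4667 [ 0.45927544 -0.10124396  0.06753686] [-1.04129789  0.15194862  0.9148214 ]
```

View pics/side1.png

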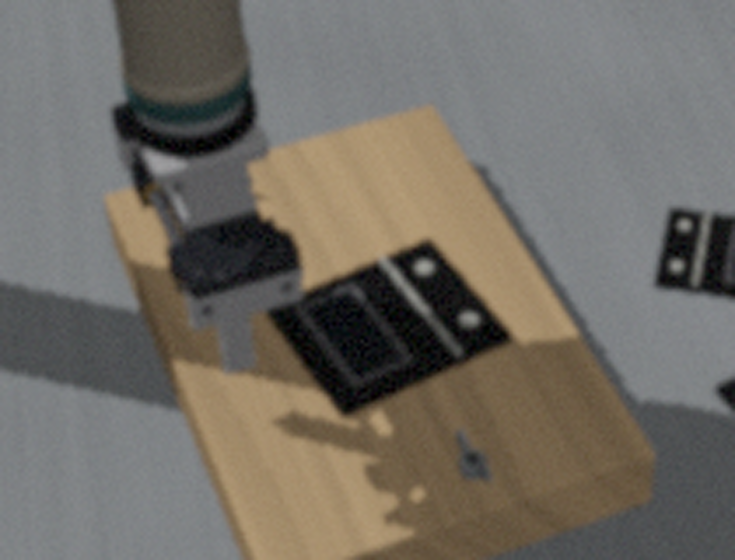

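The side view shows the fingers down behind the lid at (235,350), just above the board and not touching. The lid hasn't moved. I'll push along the board's x axis.

```bash
python3 -c "
from h import *
s,R=jaw();print(s['position'],np.degrees(np.arctan2(-R[1,1],-R[0,1])),s['finger_gap'])"
python3 -m pendant '[{"offset":[8,1.5,0],"roll":0},{"offset":[16,3,0],"roll":0},{"offset":[23,4,0],"roll":0},{"offset":[29,5.5,0],"roll":0},{"offset":[34,6.5,0],"roll":0},{"offset":[39,7,0],"roll":0},{"offset":[44,8,0],"roll":0},{"offset":[49,9,0],"roll":0},{"offset":[54,10,0],"roll":0},{"offset":[59,11,0],"roll":0},{"offset":[64,12,0],"roll":0},{"offset":[69,12.5,0],"roll":0},{"offset":[74,13.5,0],"roll":0},{"offset":[78,14.5,0],"roll":0},{"offset":[82,15,0],"roll":0},{"offset":[86,16,0],"roll":0},{"offset":[90,16.5,0],"roll":0},{"offset":[93,17,0],"roll":0},{"offset":[95,17.5,0],"roll":0},{"offset":[95,17.5,0],"roll":0}]'
python3 - <<'E'
from h import *
s,R=jaw(); print(s['t'],s['position'],np.degrees(np.arctan2(-R[1,1],-R[0,1])),s['ft_force'])
c=bot.read_camera('side'); save('side2',cv2.resize(c['color'][180:340,190:400],None,fx=3.5,fy=3.5,interpolation=cv2.INTER_CUBIC))
c=bot.read_camera('wrist'); save('wrist2',c['color'])
E
```

```text
[ 0.46047665 -0.10194639  0.06876787] 10.61523351794884 0.5988977071430053
t: 6.18
position: [0.5559, -0.0844, 0.0687]
tcp_rot: [-1.342, 1.115, 1.346]
ft_force: [-0.1, -0.3, 0.4]
finger_gap: 0.6
6.1833 [ 0.55590768 -0.08437506  0.06873695] 10.624996983641886 [-0.07810735 -0.27509864  0.42385671]
```

View pics/side2.png

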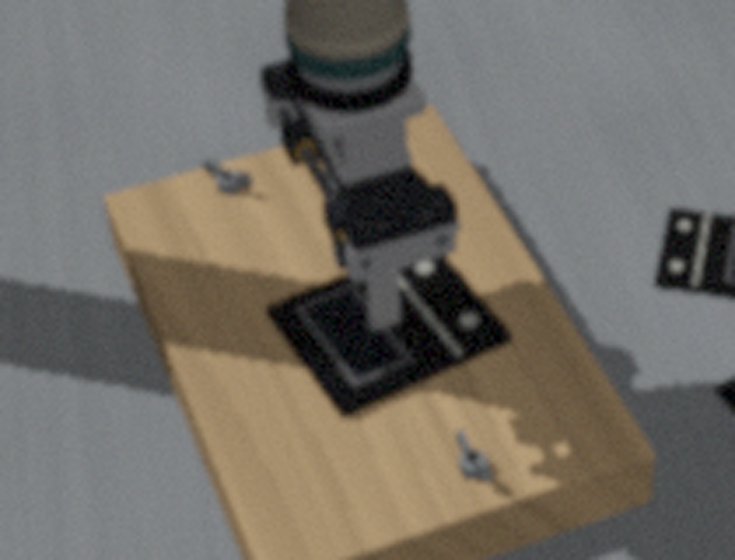

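View pics/wrist2.png

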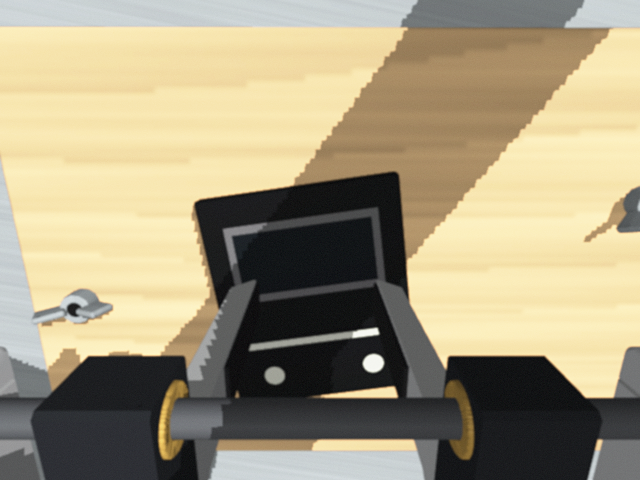

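The side view shows the lid has not moved: its corners are still at (270,310), (345,413) and (510,335). The finger, with its tip at (383,330), now stands over the panel. The fingertips passed above the lid, so they sit higher than I computed. I'll measure the actual tip height from the pictures.

```bash
python3 - <<'E'
from h import *
s,R=jaw(); print(s['position'],s['ft_force'])
c=bot.read_camera('side'); p=np.array(s['position']); jz=R[:,2]
crop=c['color'][225:300,260:340]; save('side2z',cv2.resize(crop,None,fx=7.5,fy=7.5,interpolation=cv2.INTER_CUBIC))
for h in (-.02,-.014,-.009,-.004,0,.01):
    for o in (-.028,-.034,-.041):
        for sg in (1,):
            q=p+jz*o*(1 if jz[1]>0 else -1); q[2]=p[2]+h
            print(round(q[2],3),o,proj(c,q).round(1),((proj(c,q)-[260,225])*7.5).round(0))
E
```

```text
[ 0.55532723 -0.08440007  0.06871038] [ 0.20744874  0.74877823 -0.78462565]
0.049 -0.028 [299.6 283.6] [297. 439.]
0.049 -0.034 [300.6 285.3] [304. 452.]
0.049 -0.041 [301.6 287.4] [312. 468.]
0.055 -0.028 [299.5 281.8] [296. 426.]
0.055 -0.034 [300.5 283.6] [303. 439.]
0.055 -0.041 [301.5 285.6] [312. 455.]
0.06 -0.028 [299.4 280.3] [296. 415.]
0.06 -0.034 [300.4 282.1] [303. 428.]
0.06 -0.041 [301.4 284.1] [311. 444.]
0.065 -0.028 [299.3 278.9] [295. 404.]
0.065 -0.034 [300.3 280.6] [302. 417.]
0.065 -0.041 [301.3 282.7] [310. 432.]
0.069 -0.028 [299.3 277.7] [294. 395.]
0.069 -0.034 [300.2 279.4] [301. 408.]
0.069 -0.041 [301.3 281.5] [310. 423.]
0.079 -0.028 [299.1 274.7] [293. 373.]
0.079 -0.034 [300.  276.4] [300. 386.]
0.079 -0.041 [301.1 278.5] [308. 401.]
```

View pics/side2z.png

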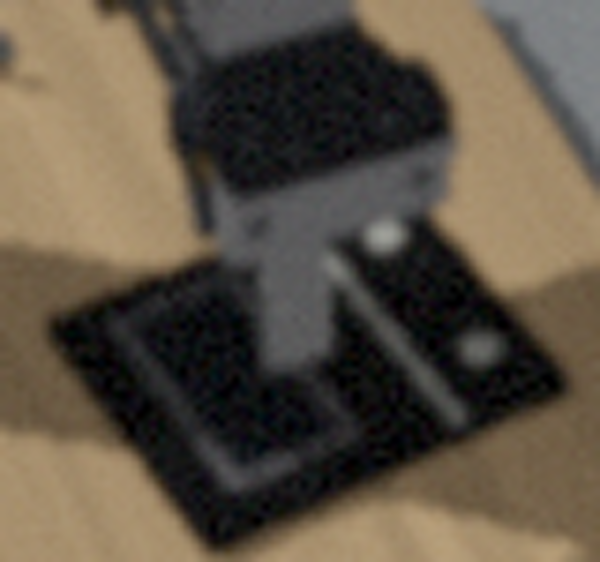

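```bash
python3 - <<'E'
from h import *
c=bot.read_camera('side'); s,R=jaw(); jz=R[:,2]*np.sign(R[1,2])
p=np.array([.4605,-.102,.0688])
for z in (.045,.055,.065,.075,.085):
    print(z,[proj(c,[*(p+jz*o)[:2],z]).round(1).tolist() for o in (-.028,-.034,-.041)])
w=bot.read_camera('wrist'); p=np.array(s['position'])
print(p)
for z in (.055,.065,.075,.085): print(z,[proj(w,[*(p+jz*o)[:2],z]).round(1).tolist() for o in (-.041,-.028,.028,.041)])
im=cv2.imread('pics/side1.png'); a=im[260:420,150:350]; cv2.imwrite('pics/side1z.png',cv2.resize(a,None,fx=3.5,fy=3.5))
save('wrist2z',cv2.resize(w['color'][240:420,180:460],None,fx=2.8,fy=2.8,interpolation=cv2.INTER_CUBIC))
E
```

```text
0.045 [[260.3, 297.1], [261.1, 298.9], [262.1, 301.1]]
0.055 [[259.9, 294.2], [260.7, 296.0], [261.6, 298.1]]
0.065 [[259.5, 291.2], [260.3, 293.1], [261.2, 295.2]]
0.075 [[259.0, 288.2], [259.9, 290.1], [260.8, 292.2]]
0.085 [[258.6, 285.2], [259.4, 287.1], [260.4, 289.2]]
[ 0.55517532 -0.08442339  0.06872751]
0.055 [[247.3, 274.5], [269.9, 274.4], [367.4, 274.3], [390.1, 274.2]]
0.065 [[244.3, 281.1], [267.9, 281.1], [369.8, 280.9], [393.4, 280.9]]
0.075 [[241.0, 288.4], [265.7, 288.4], [372.3, 288.2], [397.0, 288.2]]
0.085 [[237.3, 296.4], [263.3, 296.3], [375.0, 296.2], [401.0, 296.1]]
```

View pics/side1z.png

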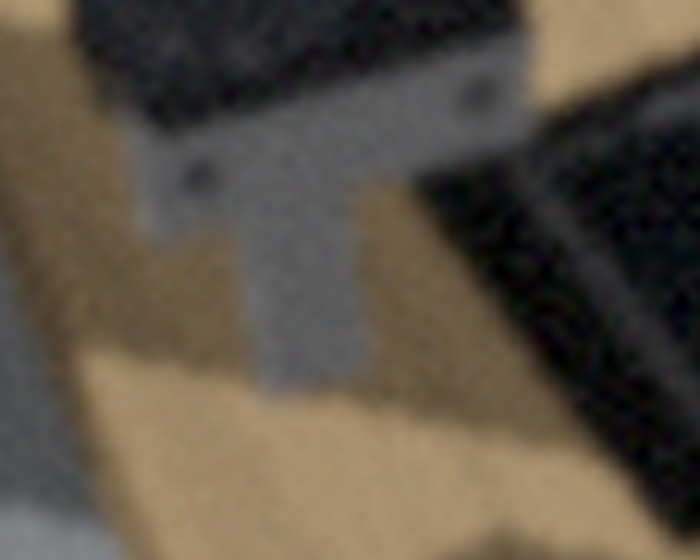

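View pics/wrist2z.png

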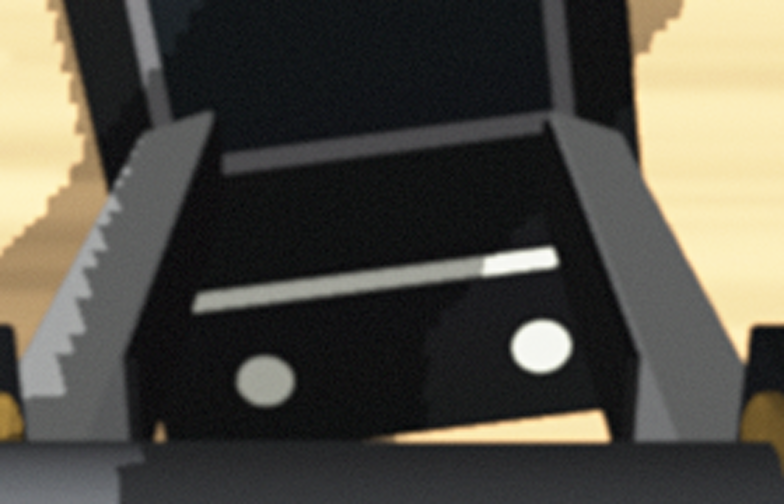

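Both cameras put the visible fingertips at z ≈ 0.095 with the TCP reading 0.069. That is well above the stated 14 mm ahead of the TCP, so I'll trust the pictures and find the height by careful descent. First I go back behind the lid, still above it, and lower partway.

```bash
python3 -m pendant '[{"offset":[-30,-5.5,0],"roll":0},{"offset":[-60,-11,0],"roll":0},{"offset":[-85,-15.5,0],"roll":0},{"offset":[-96,-17.5,0],"roll":0},{"offset":[-96,-17.5,0],"roll":0},{"offset":[-96,-17.5,-10],"roll":0},{"offset":[-96,-17.5,-18],"roll":0},{"offset":[-96,-17.5,-24],"roll":0},{"offset":[-96,-17.5,-24],"roll":0}]'
python3 - <<'E'
from h import *
s,R=jaw(); print(s['t'],s['position'],s['ft_force']); jz=R[:,2]*np.sign(R[1,2]); p=np.array(s['position'])
c=bot.read_camera('side'); save('side3',cv2.resize(c['color'][250:325,225:305],None,fx=7.5,fy=7.5,interpolation=cv2.INTER_CUBIC))
for z in (.05,.06,.07,.08): print(z,[((proj(c,[*(p+jz*o)[:2],z])-[225,250])*7.5).round(0).tolist() for o in (-.028,-.041)])
print(bot.get_state()['position'],bot.get_state()['ft_force'])
E
```

```text
t: 7.18
position: [0.4593, -0.1016, 0.0434]
tcp_rot: [-1.34, 1.116, 1.349]
ft_force: [-0.3, 0.2, 0.6]
finger_gap: 0.598
7.1833 [ 0.45928191 -0.10161256  0.04343179] [-0.32837843  0.19753256  0.57163742]
0.05 [[259.0, 342.0], [272.0, 372.0]]
0.06 [[256.0, 320.0], [269.0, 350.0]]
0.07 [[253.0, 298.0], [266.0, 328.0]]
0.08 [[250.0, 275.0], [263.0, 305.0]]
[ 0.45945397 -0.10170875  0.04394849] [-0.35446651 -0.32547973  0.3412398 ]
```

View pics/side3.png

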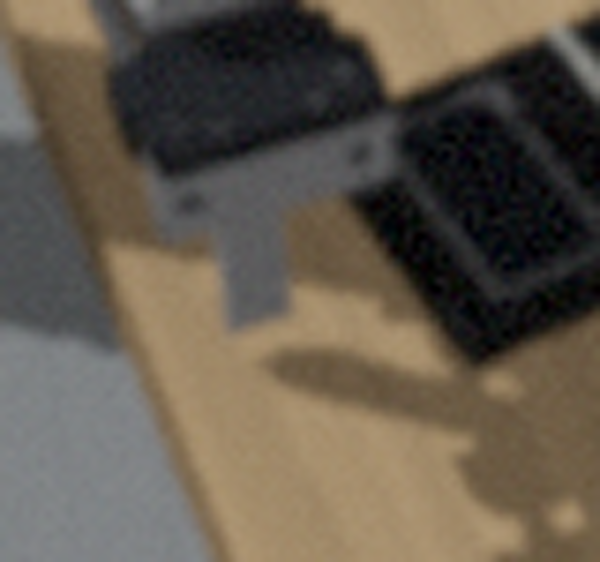

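The side view shows the fingertip at (258,325), still about 20 mm above the board and behind the lid, with no contact. I'll lower further and feel for the board.

```bash
python3 -m pendant '[{"offset":[0,0,-6],"roll":0},{"offset":[0,0,-12],"roll":0},{"offset":[0,0,-15],"roll":0},{"offset":[0,0,-15],"roll":0}]'
python3 - <<'E'
from h import *
s,R=jaw(); print(s['t'],s['position'],s['ft_force']); jz=R[:,2]*np.sign(R[1,2]); p=np.array(s['position'])
c=bot.read_camera('side'); save('side4',cv2.resize(c['color'][250:325,225:305],None,fx=7.5,fy=7.5,interpolation=cv2.INTER_CUBIC))
for z in (.05,.06,.07,.08): print(z,[((proj(c,[*(p+jz*o)[:2],z])-[225,250])*7.5).round(0).tolist() for o in (-.028,-.041)])
w=bot.read_camera('wrist'); save('wrist4',w['color'])
print(bot.get_state()['position'],bot.get_state()['ft_force'])
E
```

```text
t: 7.57
position: [0.4606, -0.1019, 0.0325]
tcp_rot: [-1.343, 1.115, 1.346]
ft_force: [-7.1, 3.7, 31.0]
finger_gap: 0.603
7.5667 [ 0.46063116 -0.101906    0.03245864] [-7.12035043  3.71550442 31.00513995]
0.05 [[264.0, 342.0], [277.0, 372.0]]
0.06 [[260.0, 320.0], [274.0, 350.0]]
0.07 [[257.0, 298.0], [271.0, 327.0]]
0.08 [[254.0, 275.0], [268.0, 305.0]]
[ 0.46061589 -0.10187314  0.03244861] [-6.10712026  3.22563839 29.57876628]
```

View pics/side4.png

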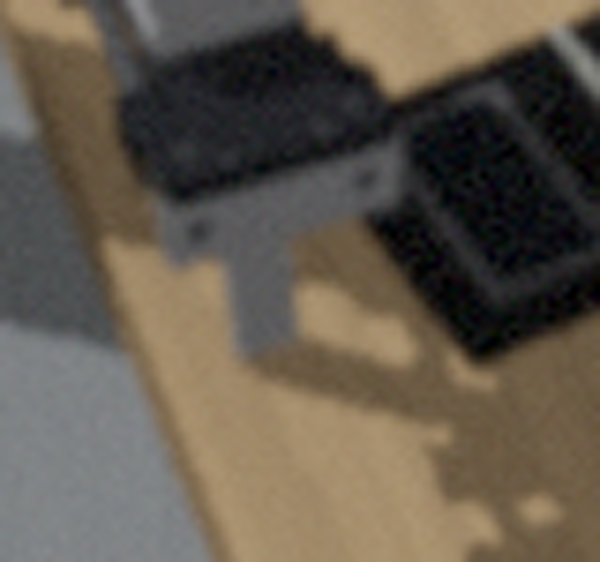

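View pics/wrist4.png

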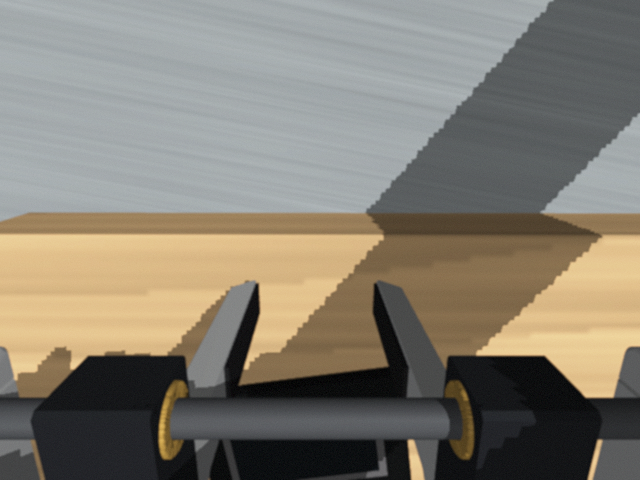

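The fingers touched the board: 30 N at TCP z = 0.0325, so the tips sit about 17 mm above the TCP reading. The lid is untouched. I'll raise 4.5 mm and check.

```bash
python3 -m pendant '[{"offset":[0,0,4.5],"roll":0},{"offset":[0,0,4.5],"roll":0},{"offset":[0,0,4.5],"roll":0}]'
python3 -c "
from h import *
bot.read_camera('top')
s,R=jaw();print(s['t'],s['position'],s['ft_force'],np.degrees(np.arctan2(-R[1,1],-R[0,1])))"
```

```text
t: 7.92
position: [0.461, -0.1019, 0.0369]
tcp_rot: [-1.344, 1.114, 1.345]
ft_force: [0.7, -0.1, -0.2]
finger_gap: 0.601
7.9667 [ 0.46048162 -0.10179828  0.03646749] [-0.15413893 -0.51848462 -0.09470721] 10.65561735113744
```

```bash
python3 -m pendant '[{"offset":[8,1.5,0],"roll":0},{"offset":[16,3,0],"roll":0},{"offset":[23,4,0],"roll":0},{"offset":[28,5,0],"roll":0},{"offset":[32,6,0],"roll":0},{"offset":[36,6.5,0],"roll":0},{"offset":[40,7.5,0],"roll":0},{"offset":[44,8,0],"roll":0},{"offset":[48,9,0],"roll":0},{"offset":[52,9.5,0],"roll":0},{"offset":[56,10.5,0],"roll":0},{"offset":[60,11,0],"roll":0}]'
python3 - <<'E'
from h import *
s,R=jaw(); print(s['t'],s['position'],s['ft_force'],s['moment'])
c=bot.read_camera('side'); save('side5',cv2.resize(c['color'][180:340,190:400],None,fx=3.5,fy=3.5,interpolation=cv2.INTER_CUBIC))
c=bot.read_camera('wrist'); save('wrist5',c['color'])
E
```

```text
t: 8.97
position: [0.5208, -0.0907, 0.0365]
tcp_rot: [-1.343, 1.115, 1.346]
ft_force: [-1.0, -0.8, 0.0]
finger_gap: 0.596
8.9667 [ 0.52081202 -0.09074911  0.03650334] [-0.99601494 -0.77039285  0.00887596] [-0.02678702  0.17690219  0.0486448 ]
```

View pics/side5.png

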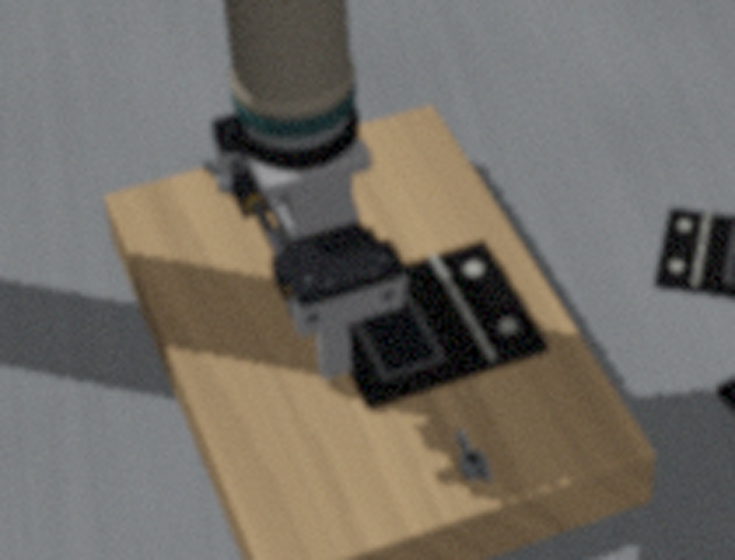

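View pics/wrist5.png

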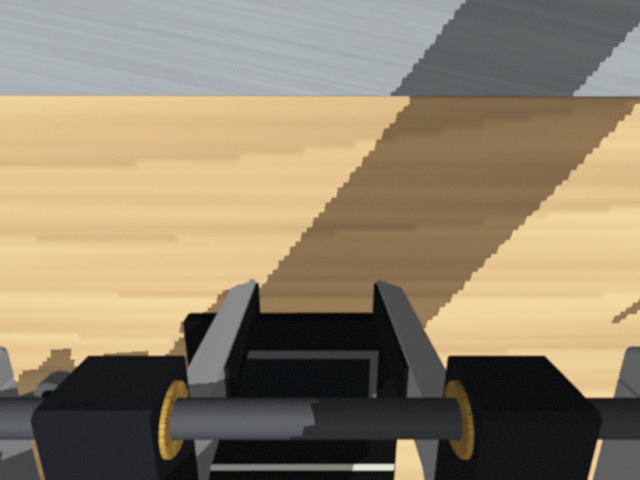

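The lid is being pushed and is now square: its back edge is horizontal at row 314 and the line at row 467 in the wrist view. I'll compute the line-to-edge gap and the clearance to the wing nut.

```bash
python3 - <<'E'
from h import *
n=np.array([np.cos(np.radians(10.43)),np.sin(np.radians(10.43))]); t=np.array([-n[1],n[0]])
w=bot.read_camera('wrist'); c=bot.read_camera('top')
s,R=jaw(); print('tcp n,t',np.array(s['position'][:2])@n,np.array(s['position'][:2])@t)
for u,v in [(230,467),(390,467),(200,314.5),(370,314.5),(186,318)]:
    q=ray(w,u,v,.06)[:2]; print((u,v),'n',(q@n).round(4),'t',(q@t).round(4))
for u,v in [(200,96.5),(400,96.5),(600,96.5)]: print('near edge n',ray(w,u,v,.05)[:2]@n)
q=ray(c,409.5,246.5,.06)[:2]; print('nut b n,t',q@n,q@t)
save('top5',cv2.resize(c['color'][190:340,270:450],None,fx=4,fy=4,interpolation=cv2.INTER_CUBIC))
E
```

```text
tcp n,t 0.4959878329813817 -0.18371986703835252
(230, 467) n 0.5969 t -0.2329
(390, 467) n 0.5966 t -0.144
(200, 314.5) n 0.5032 t -0.2421
(370, 314.5) n 0.503 t -0.159
(186, 318) n 0.5051 t -0.2491
near edge n 0.40233352694262114
near edge n 0.40207115208934857
near edge n 0.401808668113888
nut b n,t 0.5521491908022046 -0.32336506551052613
```

View pics/top5.png

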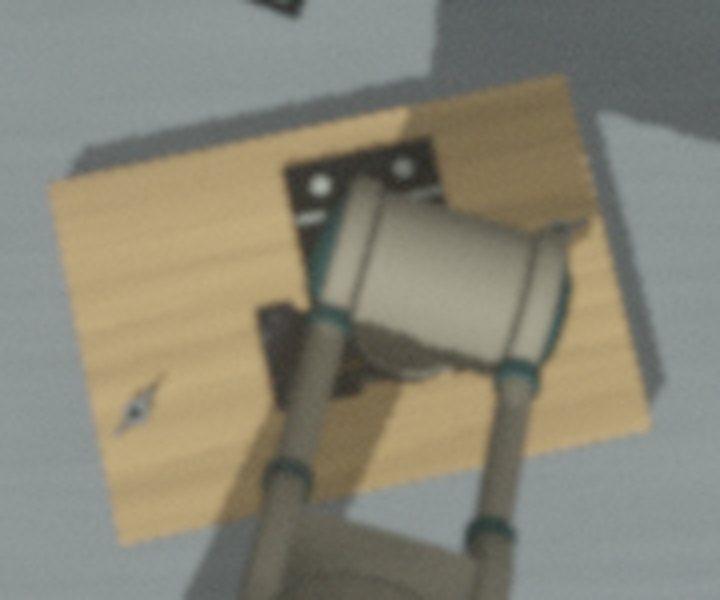

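```bash
python3 -m pendant '[{"offset":[4,0.7,0],"roll":0},{"offset":[8,1.5,0],"roll":0},{"offset":[12,2.2,0],"roll":0},{"offset":[16,3,0],"roll":0},{"offset":[20,3.7,0],"roll":0},{"offset":[24,4.4,0],"roll":0},{"offset":[28,5.2,0],"roll":0},{"offset":[32,5.9,0],"roll":0},{"offset":[36,6.6,0],"roll":0},{"offset":[40,7.4,0],"roll":0},{"offset":[44,8.1,0],"roll":0},{"offset":[48,8.8,0],"roll":0},{"offset":[51,9.4,0],"roll":0},{"offset":[54,9.9,0],"roll":0},{"offset":[56,10.3,0],"roll":0},{"offset":[57,10.5,0],"roll":0},{"offset":[58,10.7,0],"roll":0},{"offset":[58,10.7,0],"roll":0}]'
python3 - <<'E'
from h import *
n=np.array([np.cos(np.radians(10.43)),np.sin(np.radians(10.43))]); t=np.array([-n[1],n[0]])
c=bot.read_camera('side'); save('side6',cv2.resize(c['color'][180:340,190:400],None,fx=3.5,fy=3.5,interpolation=cv2.INTER_CUBIC))
s,R=jaw(); print('tcp n,t',np.array(s['position'][:2])@n,np.array(s['position'][:2])@t,s['position'],s['ft_force'],s['t'],np.degrees(np.arctan2(-R[1,1],-R[0,1])))
E
```

```text
t: 10.67
position: [0.5793, -0.0802, 0.0366]
tcp_rot: [-1.344, 1.114, 1.345]
ft_force: [-0.5, -0.4, -0.0]
finger_gap: 0.602
tcp n,t 0.555187671057516 -0.18371780647787114 [ 0.57927339 -0.08017429  0.03662426] [-0.70687241 -0.48701218 -0.07840855] 10.7167 10.651102222687417
```

View pics/side6.png

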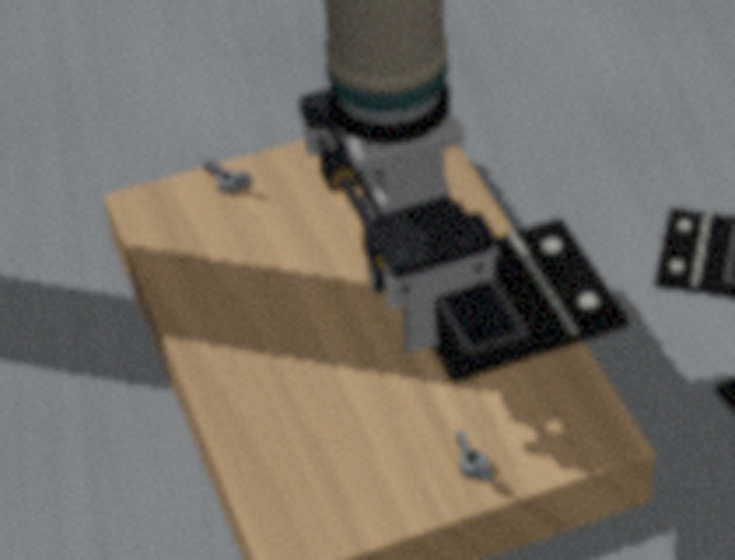

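The lid overhangs squarely and nearly far enough, with the line about 6 mm short of the edge. I'll back off, rise and look straight at the line and edge with the wrist camera.

```bash
python3 -m pendant '[{"offset":[-8,-1.5,0],"roll":0},{"offset":[-16,-3,0],"roll":0},{"offset":[-26.5,-5,20],"roll":0},{"offset":[-26.5,-5,55],"roll":0},{"offset":[-26.5,-5,90],"roll":0},{"offset":[-26.5,-5,120],"roll":0},{"offset":[-26.5,-5,141],"roll":0},{"offset":[-26.5,-5,141],"roll":0},{"offset":[-26.5,-5,141],"roll":0}]'
python3 - <<'E'
from h import *
c=bot.read_camera('wrist'); save('wrist7',c['color'])
np.savez('w7.npz',im=c['color'],view=c['view'],k=[c['fx'],c['fy'],c['cx'],c['cy']])
s,R=jaw(); print(s['t'],s['position'])
E
```

```text
t: 11.47
position: [0.5528, -0.0854, 0.1786]
tcp_rot: [-1.346, 1.113, 1.342]
ft_force: [-1.6, -0.3, -0.7]
finger_gap: 0.6
11.5167 [ 0.55179439 -0.08509146  0.17706261]
```

View pics/wrist7.png

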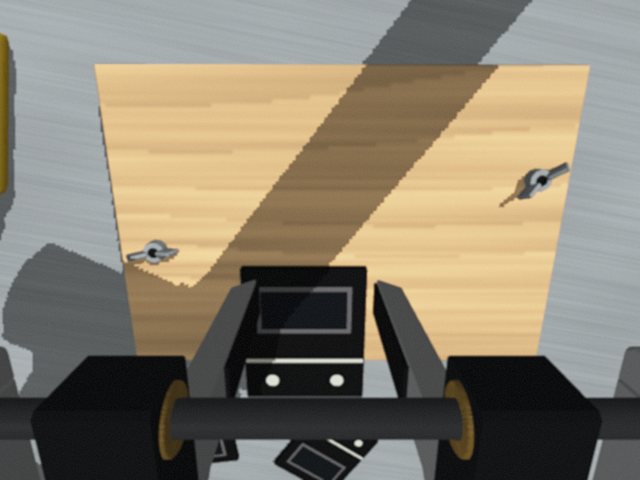

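The view shows the lid at (303,330), the line at row ~361 and the board's far edge at row ~359 (cols 366–385). I'll measure both, allowing for the 10 mm height difference.

```bash
cat > m.py <<'E'
from h import *
def sub(f,cols,r0,r1,mode):
    out=[]
    for u in cols:
        col=f[r0:r1,u]
        if mode=='peak':
            w=np.clip(col-np.median(col)-25,0,None)
            if w.sum()<60: continue
            out.append((u,r0+(w*np.arange(len(w))).sum()/w.sum()))
        else:
            d=mode*np.diff(col); k=int(d.argmax()); 
            if d[k]<8: continue
            dk=0.
            if 0<k<len(d)-1:
                a,b,e=d[k-1:k+2]; dk=.5*(a-e)/(a-2*b+e)
            out.append((u,r0+k+.5+dk))
    out=np.array(out)
    vx,vy,x0,y0=cv2.fitLine(out.astype(np.float32),cv2.DIST_HUBER,0,.01,.01).ravel()
    return out,vy/vx,y0-vy/vx*x0
def rep(c,name,out,m,b,z):
    ua,ub=out[:,0].min(),out[:,0].max(); P=[ray(c,u,m*u+b,z)[:2] for u in(ua,ub)]
    t=P[1]-P[0]; t/=np.linalg.norm(t); t=t if t[1]>0 else -t; n0=np.array([t[1],-t[0]])
    n=np.array([np.cos(np.radians(10.43)),np.sin(np.radians(10.43))]); mid=(P[0]+P[1])/2
    print(f'{name}: N={len(out)} cols {ua}-{ub} rows {m*ua+b:.2f}-{m*ub+b:.2f} res {np.std(out[:,1]-m*out[:,0]-b):.2f} yaw {np.degrees(np.arctan2(n0[1],n0[0])):.2f} n {P[0]@n:.4f} {P[1]@n:.4f} len {np.linalg.norm(P[1]-P[0]):.4f}')
    return P,n
E
python3 - <<'E'
from m import *
d=np.load('w7.npz'); c=dict(view=d['view'],fx=d['k'][0],fy=d['k'][1],cx=d['k'][2],cy=d['k'][3]); im=d['im']
cv2.imwrite('pics/w7z.png',cv2.resize(cv2.cvtColor(im[250:410,120:400],cv2.COLOR_RGB2BGR),None,fx=2.8,fy=2.8,interpolation=cv2.INTER_CUBIC))
g=cv2.GaussianBlur(cv2.cvtColor(im,cv2.COLOR_RGB2GRAY),(3,3),.7).astype(float); wd=cv2.GaussianBlur((im[...,0].astype(float)-im[...,2]).astype(np.float32),(3,3),.7)
rep(c,'line',*sub(g,range(252,358,3),350,372,'peak'),.06)
rep(c,'back',*sub(wd,range(248,362,3),258,276,-1),.06)
rep(c,'near',*sub(wd,list(range(105,360,4))+list(range(505,580,4)),55,75,1),.05)
for cols in (range(500,536,2),range(369,378,1),range(140,184,2)):
    print(np.round(wd[346:372,cols[4]]))
    rep(c,'far',*sub(wd,cols,346,372,-1),.05)
E
```

```text
line: N=36 cols 252.0-357.0 rows 360.35-360.33 res 0.07 yaw 10.61 n 0.6551 0.6547 len 0.0968
back: N=38 cols 248.0-359.0 rows 265.50-265.99 res 0.11 yaw 10.32 n 0.5620 0.5621 len 0.0948
near: N=83 cols 105.0-577.0 rows 63.33-64.46 res 0.07 yaw 10.45 n 0.4020 0.4019 len 0.3597
[86. 85. 85. 85. 85. 85. 84. 84. 79. 61. 31.  7. -2. -3. -2. -1. -1. -1.
 -2. -0. -1. -1. -1. -1. -0. -1.]
far: N=18 cols 500.0-534.0 rows 355.65-355.65 res 0.02 yaw 10.61 n 0.6559 0.6558 len 0.0322
[ 85.  85.  84.  85.  85.  86.  86.  86.  86.  85.  85.  85.  82.  62.
  28.   0.  -9. -10. -10.  -9.  -9.  -9.  -9. -10.  -9.  -8.]
far: N=9 cols 369.0-377.0 rows 359.69-359.68 res 0.01 yaw 10.68 n 0.6607 0.6606 len 0.0076
[56. 56. 57. 57. 57. 58. 59. 60. 55. 39. 18.  3. -1. -1. -2. -1. -2. -1.
 -1. -2. -2. -2. -2. -2. -0. -2.]
far: N=22 cols 140.0-182.0 rows 355.48-355.47 res 0.04 yaw 10.62 n 0.6567 0.6566 len 0.0398
```

View pics/w7z.png

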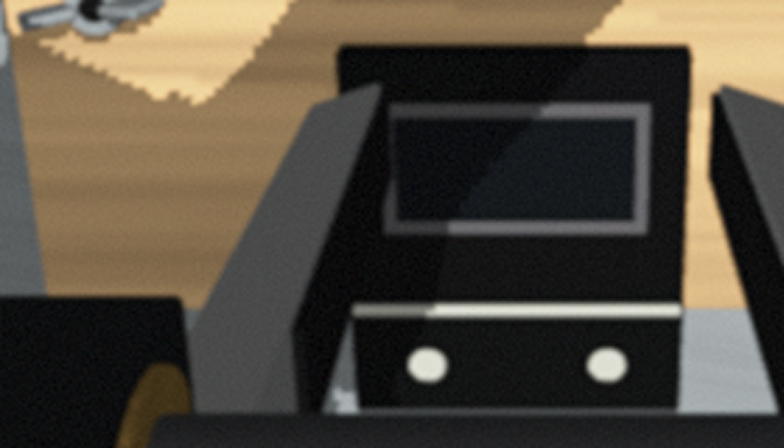

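The far edge is at 0.6607 along the board's x axis and the line at 0.6549, so the line is 5.8 mm short. Its yaw matches the edge to about 0.2°. I'll go down again behind the lid.

```bash
python3 -m pendant '[{"offset":[0,0,-35],"roll":0},{"offset":[0,0,-70],"roll":0},{"offset":[0,0,-105],"roll":0},{"offset":[0,0,-128],"roll":0},{"offset":[0,0,-138],"roll":0},{"offset":[0,0,-140],"roll":0},{"offset":[0,0,-140],"roll":0}]'
python3 - <<'E'
from h import *
n=np.array([np.cos(np.radians(10.43)),np.sin(np.radians(10.43))]);t=np.array([-n[1],n[0]])
for _ in range(3):
    bot.read_camera('side'); s,R=jaw(); p=np.array(s['position']); print(s['t'],p.round(4),p[:2]@n,p[:2]@t,s['ft_force'].round(1),np.degrees(np.arctan2(-R[1,1],-R[0,1])))
E
```

```text
t: 12.1
position: [0.5511, -0.085, 0.0361]
tcp_rot: [-1.342, 1.115, 1.347]
ft_force: [0.1, -0.3, -0.1]
finger_gap: 0.6
12.15 [ 0.5522 -0.0852  0.0373] 0.5276230461698177 -0.18379763962869558 [-0.4  0.3  0.4] 10.635790805108993
12.2 [ 0.5527 -0.0854  0.0379] 0.5281367304666162 -0.1840370652234224 [-0.2 -0.6  0.5] 10.636374178657643
12.25 [ 0.553  -0.0854  0.0383] 0.5283631916272629 -0.18412878512881692 [-0.4  1.  -0. ] 10.64017257137467
```

```bash
python3 -m pendant '[{"offset":[6,1.1,-1.3],"roll":0},{"offset":[12,2.2,-1.3],"roll":0},{"offset":[18,3.3,-1.3],"roll":0},{"offset":[22,4,-1.3],"roll":0},{"offset":[25,4.6,-1.3],"roll":0},{"offset":[27,5,-1.3],"roll":0},{"offset":[28.5,5.3,-1.3],"roll":0},{"offset":[29.5,5.4,-1.3],"roll":0},{"offset":[30.5,5.6,-1.3],"roll":0},{"offset":[31.5,5.8,-1.3],"roll":0},{"offset":[31.5,5.8,-1.3],"roll":0},{"offset":[31.5,5.8,-1.3],"roll":0}]'
python3 - <<'E'
from h import *
n=np.array([np.cos(np.radians(10.43)),np.sin(np.radians(10.43))]);t=np.array([-n[1],n[0]])
for _ in range(2):
    bot.read_camera('side'); s,R=jaw(); p=np.array(s['position']); print(s['t'],p.round(4),p[:2]@n,p[:2]@t,s['ft_force'].round(1))
E
python3 -m pendant '[{"offset":[-8,-1.5,0],"roll":0},{"offset":[-16,-3,0],"roll":0},{"offset":[-26.5,-5,20],"roll":0},{"offset":[-26.5,-5,55],"roll":0},{"offset":[-26.5,-5,90],"roll":0},{"offset":[-26.5,-5,120],"roll":0},{"offset":[-26.5,-5,141],"roll":0},{"offset":[-26.5,-5,141],"roll":0},{"offset":[-26.5,-5,141],"roll":0},{"offset":[-26.5,-5,141],"roll":0}]'
python3 - <<'E'
from m import *
c=bot.read_camera('wrist'); im=c['color']; save('wrist8',im)
s,R=jaw(); print(s['t'],s['position'])
g=cv2.GaussianBlur(cv2.cvtColor(im,cv2.COLOR_RGB2GRAY),(3,3),.7).astype(float); wd=cv2.GaussianBlur((im[...,0].astype(float)-im[...,2]).astype(np.float32),(3,3),.7)
rep(c,'line',*sub(g,range(252,358,3),350,372,'peak'),.06)
rep(c,'back(z.05)',*sub(wd,range(248,362,3),258,276,-1),.05)
rep(c,'near',*sub(wd,list(range(105,340,4))+list(range(505,580,4)),48,75,1),.05)
rep(c,'far',*sub(wd,range(369,377),346,372,-1),.05)
E
```

```text
t: 13.25
position: [0.5846, -0.0796, 0.0369]
tcp_rot: [-1.345, 1.113, 1.343]
ft_force: [-0.0, 0.3, -1.0]
finger_gap: 0.601
13.3 [ 0.5846 -0.0796  0.0369] 0.5605441061286424 -0.18410480288485903 [-0.4 -0.3 -0.7]
13.35 [ 0.5846 -0.0796  0.037 ] 0.5605160118074863 -0.18410113729270017 [-0.6 -0.1 -0.4]
t: 14.18
position: [0.5567, -0.0844, 0.1767]
tcp_rot: [-1.344, 1.114, 1.344]
ft_force: [0.2, 0.6, 0.0]
finger_gap: 0.596
14.2333 [ 0.55655679 -0.0843012   0.17619949]
line: N=36 cols 252.0-357.0 rows 363.30-363.03 res 0.07 yaw 10.71 n 0.6605 0.6600 len 0.0964
back(z.05): N=38 cols 248.0-359.0 rows 268.40-268.41 res 0.20 yaw 10.54 n 0.5714 0.5712 len 0.0974
near: N=78 cols 105.0-577.0 rows 57.82-58.61 res 0.10 yaw 10.48 n 0.4021 0.4018 len 0.3567
far: N=8 cols 369.0-376.0 rows 357.44-357.42 res 0.01 yaw 10.69 n 0.6606 0.6606 len 0.0066
```

View pics/wrist8.png

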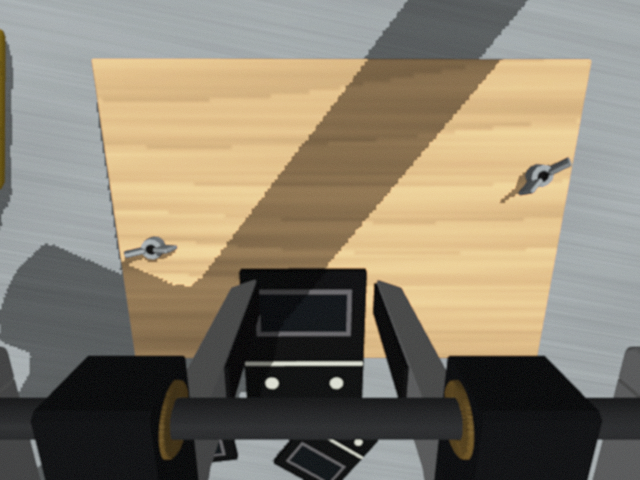

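The line is within 0.5 mm of the edge by the wrist view, and the yaw matches to about 0.2°. I'll move the hand well clear and check with the other two cameras.

```bash
python3 -m pendant '[{"offset":[-20,0,35],"roll":0},{"offset":[-50,10,60],"roll":0},{"offset":[-80,35,70],"roll":0},{"offset":[-100,70,70],"roll":0},{"offset":[-120,105,70],"roll":0},{"offset":[-140,140,70],"roll":0},{"offset":[-160,175,70],"roll":0},{"offset":[-180,210,70],"roll":0},{"offset":[-200,245,70],"roll":0},{"offset":[-220,280,70],"roll":0},{"offset":[-240,315,70],"roll":0},{"offset":[-256,350,70],"roll":0},{"offset":[-256,380,70],"roll":0},{"offset":[-256,380,70],"roll":0},{"offset":[-256,380,70],"roll":0}]'
python3 - <<'E'
from m import *
for nme,b in (('side',(190,180,400,340)),('top',(270,180,450,330))):
    c=bot.read_camera(nme); im=c['color']; x0,y0,x1,y1=b
    save('fin_'+nme,cv2.resize(im[y0:y1,x0:x1],None,fx=3.7,fy=3.7,interpolation=cv2.INTER_CUBIC))
    np.savez('fin_'+nme+'.npz',im=im,view=c['view'],k=[c['fx'],c['fy'],c['cx'],c['cy']])
s,R=jaw(); print(s['t'],s['position'],s['ft_force'])
E
```

```text
t: 15.48
position: [0.2994, 0.296, 0.2444]
tcp_rot: [-1.346, 1.117, 1.349]
ft_force: [0.2, -0.2, 0.3]
finger_gap: 0.599
15.5833 [0.30004612 0.29455642 0.24490926] [ 0.22685594  0.19123407 -0.45194359]
```

View pics/fin_side.png

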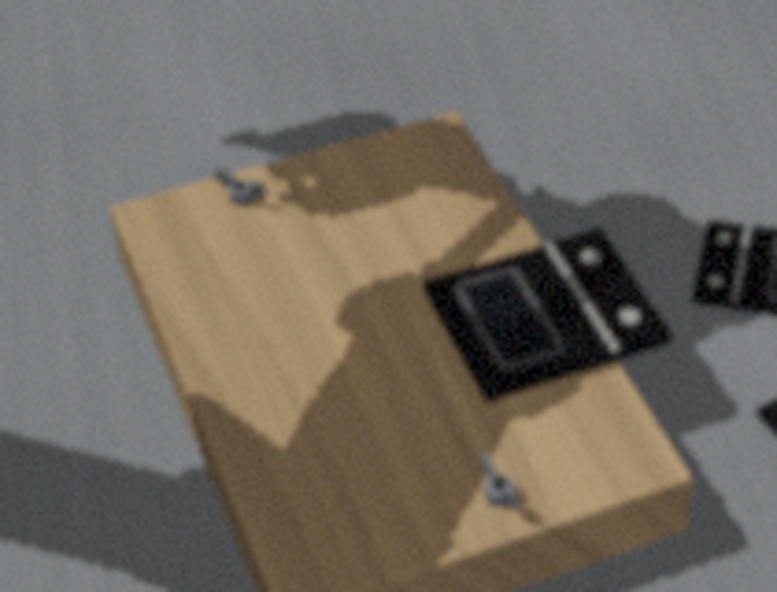

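View pics/fin_top.png

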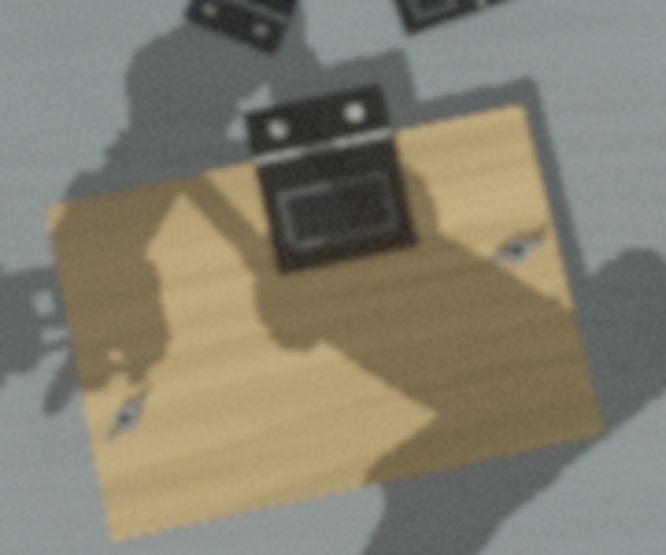

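The side and top views show the white line running into the board's far edge on both sides: side (545,245)–(618,352), top (258,158)–(392,133). The lid is flat and the wing nuts are in place. I'll put numbers on it.

```bash
python3 - <<'E'
from m import *
n=np.array([np.cos(np.radians(10.46)),np.sin(np.radians(10.46))]); t=np.array([-n[1],n[0]])
for nme in('top','side'):
    d=np.load(f'fin_{nme}.npz'); c=dict(view=d['view'],fx=d['k'][0],fy=d['k'][1],cx=d['k'][2],cy=d['k'][3]); im=d['im'].astype(np.float32)
    g=im.mean(2); wd=im[...,0]-im[...,2]
    # sample profiles in board coordinates along n: edge (z=.05) outside the lid; line (z=.06) on the lid
    s=np.arange(.635,.690,.00025)
    def prof(f,tt,z):
        P=np.array([proj(c,[*(n*k+t*tt),z]) for k in s],np.float32); return cv2.remap(f,P[:,0].reshape(1,-1),P[:,1].reshape(1,-1),cv2.INTER_LINEAR)[0]
    for name,ts in (('edge L',np.arange(-.12,-.06,.004)),('edge R',np.arange(-.31,-.265,.004))):
        o=[]
        for tt in ts:
            p=prof(wd,tt,.05); lo,hi=p[-20:].mean(),p[:20].mean(); o.append(s[np.argmax(p<(lo+hi)/2)])
        print(nme,name,np.median(o).round(4),np.std(o).round(4))
    o=[];T=np.arange(-.235,-.153,.004)
    for tt in T:
        p=prof(g,tt,.06); q=p[(s>.645)&(s<.675)]; sq=s[(s>.645)&(s<.675)]; w=np.clip(q-np.percentile(q,30)-10,0,None); o.append((w*sq).sum()/w.sum())
    print(nme,'line',np.median(o).round(4),'slope deg',np.degrees(np.polyfit(T,o,1)[0]).round(2),np.std(o).round(4))
E
```

```text
top edge L 0.661 0.0013
top edge R 0.663 0.0001
top line 0.66 slope deg -0.3 0.0008
side edge L 0.66 0.0013
side edge R 0.6617 0.0002
side line 0.6596 slope deg -0.34 0.001
```

The wrist camera puts the gap at 0.3–0.6 mm. Side and top make it about 1–2 mm short. On average the line is roughly 1 mm short, and there is plenty of time, so I'll make one gentle 1 mm nudge.

```bash
python3 -m pendant '[{"offset":[20,-30,0],"roll":0},{"offset":[40,-65,0],"roll":0},{"offset":[60,-100,0],"roll":0},{"offset":[80,-135,0],"roll":0},{"offset":[100,-170,0],"roll":0},{"offset":[120,-205,0],"roll":0},{"offset":[140,-240,0],"roll":0},{"offset":[160,-275,0],"roll":0},{"offset":[180,-310,0],"roll":0},{"offset":[205,-340,0],"roll":0},{"offset":[235,-365,0],"roll":0},{"offset":[259.5,-379,-30],"roll":0},{"offset":[259.5,-379,-65],"roll":0},{"offset":[259.5,-379,-100],"roll":0},{"offset":[259.5,-379,-135],"roll":0},{"offset":[259.5,-379,-165],"roll":0},{"offset":[259.5,-379,-185],"roll":0},{"offset":[259.5,-379,-195],"roll":0},{"offset":[259.5,-379,-195],"roll":0},{"offset":[259.5,-379,-195],"roll":0}]'
python3 - <<'E'
from h import *
n=np.array([np.cos(np.radians(10.43)),np.sin(np.radians(10.43))]);t=np.array([-n[1],n[0]])
for _ in range(4):
    bot.read_camera('side'); s,R=jaw(); p=np.array(s['position']); print(s['t'],p.round(4),p[:2]@n,p[:2]@t,s['ft_force'].round(1),np.degrees(np.arctan2(-R[1,1],-R[0,1])))
E
```

```text
t: 17.25
position: [0.5594, -0.0855, 0.0502]
tcp_rot: [-1.342, 1.119, 1.345]
ft_force: [0.3, 0.7, 0.0]
finger_gap: 0.594
17.3 [ 0.5603 -0.0855  0.0511] 0.5355708127064422 -0.18555360365426465 [ 0.4 -0.5 -0.2] 10.555882209628754
17.35 [ 0.5608 -0.0854  0.0515] 0.5360340387402885 -0.1855037387277025 [0.6 0.6 0.2] 10.575755612192868
17.4 [ 0.5608 -0.0852  0.0517] 0.5361441416009917 -0.18531501724935168 [ 0.5  0.8 -0.1] 10.596551188665945
17.45 [ 0.5608 -0.085   0.0516] 0.5361573314385171 -0.18509453289257252 [ 0.7 -0.1  0.4] 10.61202920696864
```

```bash
python3 -m pendant '[{"offset":[0,0,-8],"roll":0},{"offset":[0,0,-14.6],"roll":0},{"offset":[4,0.7,-14.6],"roll":0},{"offset":[10,1.8,-14.6],"roll":0},{"offset":[16,2.9,-14.6],"roll":0},{"offset":[20,3.7,-14.6],"roll":0},{"offset":[22.5,4.1,-14.6],"roll":0},{"offset":[23.5,4.3,-14.6],"roll":0},{"offset":[24,4.4,-14.6],"roll":0},{"offset":[24.5,4.5,-14.6],"roll":0},{"offset":[25,4.6,-14.6],"roll":0},{"offset":[25,4.6,-14.6],"roll":0},{"offset":[25,4.6,-14.6],"roll":0}]'
python3 - <<'E'
from h import *
n=np.array([np.cos(np.radians(10.43)),np.sin(np.radians(10.43))]);t=np.array([-n[1],n[0]])
for _ in range(2):
    bot.read_camera('side'); s,R=jaw(); p=np.array(s['position']); print(s['t'],p.round(4),p[:2]@n,p[:2]@t,s['ft_force'].round(1))
E
```

```text
t: 18.53
position: [0.5853, -0.0804, 0.037]
tcp_rot: [-1.345, 1.117, 1.344]
ft_force: [-2.0, -0.1, -0.1]
finger_gap: 0.6
18.5833 [ 0.5853 -0.0803  0.037 ] 0.5611367531962983 -0.18496315205179162 [-1.4  0.2  0.9]
18.6333 [ 0.5855 -0.0803  0.037 ] 0.5612672100570152 -0.18500500984837362 [-1.4 -0.6  0. ]
```

Contact is confirmed: about 1.5 N, with the TCP 0.7 mm past the previous stop. I'll back off, look with the wrist camera, then move clear.

```bash
python3 -m pendant '[{"offset":[-8,-1.5,0],"roll":0},{"offset":[-16,-3,0],"roll":0},{"offset":[-28,-5,20],"roll":0},{"offset":[-28,-5,55],"roll":0},{"offset":[-28,-5,90],"roll":0},{"offset":[-28,-5,120],"roll":0},{"offset":[-28,-5,141],"roll":0},{"offset":[-28,-5,141],"roll":0},{"offset":[-28,-5,141],"roll":0},{"offset":[-28,-5,141],"roll":0}]'
python3 - <<'E'
from m import *
c=bot.read_camera('wrist'); im=c['color']; save('wrist9',im)
s,R=jaw(); print(s['t'],s['position'])
g=cv2.GaussianBlur(cv2.cvtColor(im,cv2.COLOR_RGB2GRAY),(3,3),.7).astype(float); wd=cv2.GaussianBlur((im[...,0].astype(float)-im[...,2]).astype(np.float32),(3,3),.7)
rep(c,'line',*sub(g,range(252,358,3),350,374,'peak'),.06)
rep(c,'back(z.05)',*sub(wd,range(248,362,3),258,280,-1),.05)
rep(c,'near',*sub(wd,list(range(105,340,4))+list(range(505,580,4)),45,75,1),.05)
rep(c,'far',*sub(wd,range(369,377),346,372,-1),.05)
E
python3 -m pendant '[{"offset":[-20,0,35],"roll":0},{"offset":[-50,10,60],"roll":0},{"offset":[-80,35,70],"roll":0},{"offset":[-100,70,70],"roll":0},{"offset":[-120,105,70],"roll":0},{"offset":[-140,140,70],"roll":0},{"offset":[-160,175,70],"roll":0},{"offset":[-180,210,70],"roll":0},{"offset":[-200,245,70],"roll":0},{"offset":[-220,280,70],"roll":0},{"offset":[-240,315,70],"roll":0},{"offset":[-256,350,70],"roll":0},{"offset":[-256,380,70],"roll":0},{"offset":[-256,380,70],"roll":0},{"offset":[-256,380,70],"roll":0}]'
python3 - <<'E'
from m import *
n=np.array([np.cos(np.radians(10.46)),np.sin(np.radians(10.46))]); t=np.array([-n[1],n[0]])
s=np.arange(.635,.690,.00025)
for nme in('top','side'):
    c=bot.read_camera(nme); im=c['color'].astype(np.float32); save('end_'+nme,c['color'])
    g=im.mean(2); wd=im[...,0]-im[...,2]
    def prof(f,tt,z):
        P=np.array([proj(c,[*(n*k+t*tt),z]) for k in s],np.float32); return cv2.remap(f,P[:,0].reshape(1,-1),P[:,1].reshape(1,-1),cv2.INTER_LINEAR)[0]
    for name,ts in (('edge L',np.arange(-.12,-.06,.004)),('edge R',np.arange(-.31,-.265,.004))):
        o=[]
        for tt in ts:
            p=prof(wd,tt,.05); lo,hi=p[-20:].mean(),p[:20].mean(); o.append(s[np.argmax(p<(lo+hi)/2)])
        print(nme,name,np.median(o).round(4),np.std(o).round(4))
    o=[];T=np.arange(-.235,-.153,.004); k=(s>.645)&(s<.677)
    for tt in T:
        q=prof(g,tt,.06)[k]; w=np.clip(q-np.percentile(q,30)-10,0,None); o.append((w*s[k]).sum()/w.sum())
    print(nme,'line',np.median(o).round(4),'slope deg',np.degrees(np.polyfit(T,o,1)[0]).round(2),np.std(o).round(4))
E
```

```text
t: 19.47
position: [0.5562, -0.0851, 0.1767]
tcp_rot: [-1.344, 1.118, 1.345]
ft_force: [-0.6, 0.2, -0.6]
finger_gap: 0.603
19.5167 [ 0.55596766 -0.08503092  0.17619251]
line: N=36 cols 252.0-357.0 rows 365.11-365.08 res 0.06 yaw 10.60 n 0.6611 0.6609 len 0.0964
back(z.05): N=38 cols 248.0-359.0 rows 270.33-270.74 res 0.09 yaw 10.33 n 0.5721 0.5723 len 0.0976
near: N=78 cols 105.0-577.0 rows 59.46-60.01 res 0.06 yaw 10.46 n 0.4020 0.4018 len 0.3574
far: N=8 cols 369.0-376.0 rows 358.69-358.69 res 0.01 yaw 10.55 n 0.6606 0.6606 len 0.0066
t: 20.77
position: [0.2988, 0.2953, 0.2444]
tcp_rot: [-1.346, 1.121, 1.35]
ft_force: [0.4, 0.0, 0.3]
finger_gap: 0.6
top edge L 0.6607 0.0012
top edge R 0.663 0.0002
top line 0.6607 slope deg -0.49 0.0014
side edge L 0.6602 0.0013
side edge R 0.6617 0.0001
side line 0.6605 slope deg -0.26 0.0017
```

View pics/end_side.png

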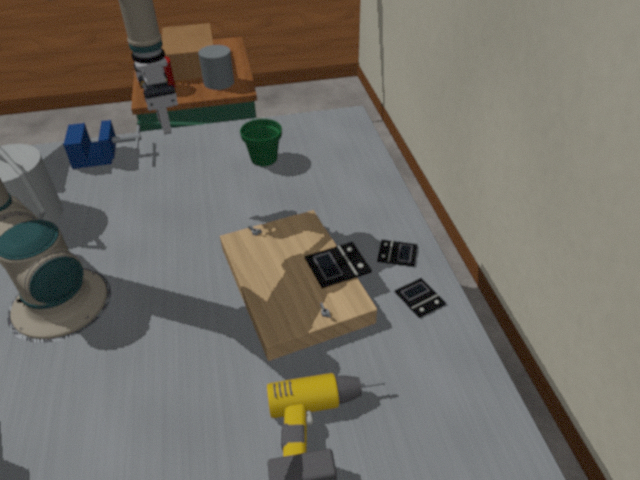

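View pics/end_top.png

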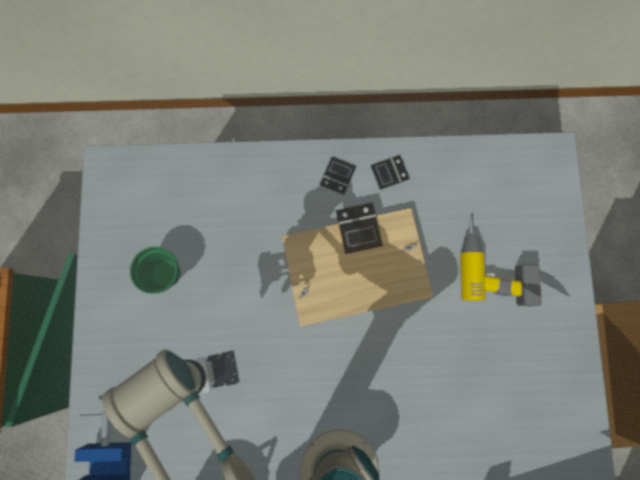

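All three cameras agree to about 1 mm: wrist +0.4, side −0.4, top −1.2. The side and top pictures show the lid at (338,264) and (360,227), flat and square on the edge. The nuts, drill and pot are unmoved and the hand is clear. I'm handing in.

```bash
python3 -c "
from bench import bot
print(bot.finish_job())"
```

```text
the job is handed in; nothing more can be done
None
```

The lid is pushed out and squared off, with its white line along the board's far edge to within about 1 mm, and the job is handed in. I pushed its back edge with the two spread fingertips, looked, pushed the last 6 mm, looked again and nudged it 1 mm. I then moved the hand well clear. The clock stood at about 21 s of the 38 s allowed.

- **Last checks:** the line's distance past the edge measured +0.4 mm by the wrist camera, −0.4 mm by the side camera and −1.2 mm by the top camera. The line's angle matches the edge to about 0.2° (wrist). The lid lies flat, and the wing nuts, drill and flowerpot look unmoved in the pictures.
- **What disagreed:** the first push passed over the lid without touching it. The fingertips were about 17 mm above the reported TCP, not 14 mm ahead of it as stated. I found the true height by lowering them onto the bare board, which pressed on it with about 31 N. The left and right ends of the far edge also differ by 1.5–2.3 mm in the top and side views, probably from shadow on the left end.

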